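Press a cleat onto a seat board, four clicks, and hold

TASK

Lay the long pine cleat flat on the seat board in the press, centred under the raised pad, one side along the fence strip and its far end up to the end stop, and let go of it. Then take hold of the press lever and bring it down four clicks, into the notch behind the fourth tooth and not over a fifth, so that the pad squeezes the cleat. The click ring only counts and the lever springs back: finish while holding it steady in that notch, with the other things on the bench left where they are.

Things in the scene. Friction and masses are not known exactly. Their poses are not given: they have to be found in the camera images.
- cleat_mid (a point): centre of the loose pine cleat, a plain batten 200 long x 30 wide x 25 mm high lying flat on the bench, about 80 g; x along its length, z up. The pine offcut near it has the same section but is only 90 mm long
- seat (a point): point on the top face of the seat board in the press, 48 mm above the bench, straight under the pad: the cleat's centre belongs 12.5 mm above it, its length along x. x points from the press's open front (towards the robot) back to its column, y left, z up. Centred here the cleat has 3 mm to fence and stop; anywhere from there to touching both is right
- board_mid (a point): centre of the top face of the chipboard seat board fixed in the press, 270 (x) x 240 (y) x 18 mm, axes as seat
- fence (a point): pine fence strip and end stop on the board, 12 mm high, measured from seat (this is the same point), same axes: strip at y = +18 to +32, x = -20 to +105 mm; stop at x = +103 to +112, y = -32 to +18 mm
- pad: round rubber pad 36 mm across under the ram, origin at the centre of its lower face; at rest 15 mm above the laid cleat's top. Sprung, 3 N/mm
- press: green bench lever press, origin on the bench under the pad, axes as seat. Head 56 mm wide, from 135 to 235 mm above the bench, front face at x = -30 mm, the ram's top at 300 mm; column at x = +117 mm and beyond. So the cleat goes in level from the front, held near its front end (about x = -75 mm)
- pivot (a point): point on the lever's axle in the plane in which the handle swings, axes as seat; 36 mm behind, 100 mm to the right of and 137 mm above seat. The axle runs along y
- grip (a point): middle of the lever's black round handle (28 mm thick, 80 mm long, along the lever), 140 mm from pivot. At rest the lever leans forward, 62 degrees up from level; it swings forward (-x) and down. Axes turn with the lever, parallel to seat when lever is 0. Held across (fingers closing along the axle), it turns freely between them
- lever (a joint): angle of the lever, rad: 0 raised at its stop, growing as the handle comes forward and down, 1.6 at most. A spring returns it to 0. Lowers the pad 25 mm per rad; the pad meets the laid cleat at 0.6. At the handle it takes 4 to 6 N at first, 8 to 20 N at the fourth click; each tooth is felt as a rise of 4 to 9 N, then a sudden fall as it is crossed
- index (a point): centre of the click ring, a steel disc 100 mm across with six rounded teeth, bolted fast on the axle beside the head. Its setting differs from job to job by up to 0.1 rad either way: its turn about the axle against seat, counted as lever is
- plunger: sprung plunger on the lever that rides over the ring's teeth. It crosses the top of tooth k (click k) at lever = setting + 0.62 + 0.15 (k - 1) and 0.075 rad later sits in the notch behind it, meeting the next tooth, where the resistance jumps up again. It meets the first tooth 0.08 rad before its top
- offcut (a point): bystander: centre of the 90 mm offcut
- tape: bystander: tape measure standing on the seat board, right of the head, 62 x 40 x 58 mm
- glue: bystander: glue bottle, 54 mm across, 160 mm high, left of the press
- jar: bystander: glass jar, 68 mm across, 85 mm high
- brush: bystander: bench brush, 290 mm long
- pliers: bystander: pliers, 180 mm long
- screwdriver: bystander: screwdriver

How it is judged:
By the outcome, as a careful person would: the job done as asked, in the order asked, and still so for the second after the job is handed in, while the arm keeps its last pose, push and grip.
It also fails if it takes over 72 s, if anything falls off the work surface, if the arm or the gripper's body presses on something with over 40 N, if the wrist force passes 120 N, or if a joint passes its speed limit or range.

ROBOT

A 6-joint arm with a two-finger parallel gripper is mounted at the origin on the work surface. World frame = base frame: x ahead of the robot, y to its left, z up, the work surface at z = 0. Lengths are in m, angles in rad, forces in N, time in s.
With the tool pointing down it reaches from about 0.25 to 0.8 m from the base axis. Payload 3.9 kg.
Tool frame: the origin (TCP) lies at the very end of the fingers, on their centre line; the grasp point (between the pads) lies 19 mm behind it; z points along the fingers, y is the line along which they close (so a half turn about z gives the same grasp; the last joint's range is limited). The gripper opens to 85 mm and grips with 20 to 120 N. Pads are 22 mm wide; open, the fingers measure 114 mm over their backs; the gripper's body (76 mm by 85 mm) begins 54 mm behind the grasp point. The pads swing forward as they close: fully open they stand 13 mm farther back than shut.
Start: joints at [1.116, 0.26, -0.138, 1.173, 0, 1.571], TCP at [0.231, 0.472, 0.206] pointing down, gripper open.
Joint ranges: [-2.78, 2.78], [-0.83, 1.72], [-1.28, 1.37], [-1.9, 2.12], [-1.57, 1.48], [-3.14, 3.14]. Speed limits (rad/s): [2.57, 2.57, 3.14, 3.14, 3.14, 3.14].

INTERFACE

Orientations are given as a rotation vector (axis times angle).
In Python, from plant import arm gives the robot as it stands. Calls block until the motion is done:
- arm.move_to(position, orientation): joint-space move of the TCP to a pose.
- arm.move_l(position, frame=None, rate=0.15, guard=None): straight line of the TCP; frame=None keeps the orientation; rate is the mean speed in m/s. With guard (N) it stops when the force on the tool has changed by that much, and returns True; else False.
- arm.goto_joints(angles): joint-space move.
- arm.grip(opening): finger opening in m; the grip force is fixed at half the most; returns when the fingers have stopped.
- arm.sleep(seconds).
- arm.solve_ik(position, orientation): joint angles nearest the present ones, or None.
- arm.observe(): the state.
- arm.capture(name): name is "scene" or "top" or "wrist"; returns the picture (420x560x3 uint8, blue, green, red); there is no depth.
- arm.get_calibration(name): a dict with "fx", "fy", "cx", "cy" (pixels), "view" (4x4, takes a point from world to camera coordinates); the wrist camera has in their place "mount" (4x4, takes a point from camera to tool coordinates, whose origin is the TCP and whose axes are the flange's). Camera axes: x right, y up, looking along -z (the intrinsics and any distortion apply to the point x, -y, -z); pixel columns grow to the right and rows downward; lengths in m; the calibration is good to about 2 mm. The wrist camera is an equidistant fisheye: a pixel r from the principal point sees the ray r / f radians off the axis. A picture is of the moment at which its call begins: read the wrist's pose just before it. get_calibration takes no time and is no camera call.
A pose or a line that the arm cannot do raises arm.MotionError and nothing moves.
- arm.close_job(): hands the job in; it is judged then, once.
The state is a dict: "time_s": time; "joints": joint angles; "dq": joint speeds; "joint_torque": joint torques, N m; "position": TCP position; "tcp_rot": TCP orientation; "wrist_force": force on the tool from outside, world axes, zero at the start; "ft_torque": the same for the moment, N m; "width": finger opening in m; "gripper_force": force on a finger pad.
Only numpy, scipy, OpenCV 4.12 (cv2) and the standard library are available. Lean on these libraries where they do the work, as an engineer would, in place of code of your own. Each camera call takes 0.05 s, during which the arm holds its last target. There are 200 camera calls.

## Working session

There is one attempt and no reset: what is moved stays moved. The work goes in short steps, each a Python script; the robot and the scene stay as the last script left them, time stands still between calls to the robot, and variables do not carry over. Pictures are saved under pics/ and viewed, at most 10 in all, crops included, and the job is handed in when it is done.

```bash
ls; mkdir -p pics; python3 - <<'E'
from plant import arm
import cv2,numpy as np
for n in("scene","top"):
    cv2.imwrite(f"pics/{n}0.png",arm.capture(n)); 
    c=arm.get_calibration(n); print(n,c)
print(arm.get_calibration("wrist")); print(arm.observe())
E
```

```text
pics
scene {'fx': 491.9786974363472, 'fy': 491.9786974363472, 'cx': 278.7100114973977, 'cy': 197.79964711476842, 'view': array([[ 0.99897617, -0.04101366,  0.01909171, -0.5494742 ],
       [ 0.01615373,  0.71757905,  0.69628971, -0.16133486],
       [-0.0422572 , -0.69526843,  0.71750689, -1.56312822],
       [ 0.        ,  0.        ,  0.        ,  1.        ]])}
top {'fx': 536.2053768838095, 'fy': 536.2053768838095, 'cx': 271.369328009747, 'cy': 215.77532711509622, 'view': array([[-0.01366555, -0.99965472, -0.02244325,  0.04759446],
       [ 0.99760363, -0.01515315,  0.06750844, -0.55865348],
       [-0.06782522, -0.02146693,  0.99746625, -1.89618828],
       [ 0.        ,  0.        ,  0.        ,  1.        ]])}
{'fx': 325.19226210127806, 'fy': 325.19226210127806, 'cx': 281.76446654106894, 'cy': 209.74621241946, 'mount': array([[ 6.95790977e-04,  9.47660599e-01,  3.19278727e-01,
         8.25086647e-02],
       [ 9.99999686e-01, -7.80176836e-04,  1.36407738e-04,
         1.86087985e-03],
       [ 3.78362106e-04,  3.19278532e-01, -9.47660844e-01,
        -1.69688505e-01],
       [ 0.00000000e+00,  0.00000000e+00,  0.00000000e+00,
         1.00000000e+00]])}
{'time_s': 0.1, 'joints': array([ 1.11599814e+00,  2.60639456e-01, -1.39232348e-01,  1.17270810e+00,
        4.01836416e-05,  1.57082019e+00]), 'dq': array([ 0.00102269, -0.00152135,  0.0032002 ,  0.00066566,  0.00053227,
       -0.00132361]), 'joint_torque': array([ 1.00258410e-03, -4.06506801e+01,  2.54527491e+01,  1.01104341e-02,
        8.52075641e-05, -1.63276219e-06]), 'position': array([0.23032135, 0.47104933, 0.20474002]), 'tcp_rot': array([-7.08191113e-01, -3.06027618e+00,  2.71490137e-03]), 'wrist_force': array([-1.0086007 ,  0.12161304,  0.1097675 ]), 'ft_torque': array([ 0.03528709, -0.01412399,  0.00497724]), 'gripper_force': 0.0, 'width': 0.08577110782128203}
```

View pics/scene0.png

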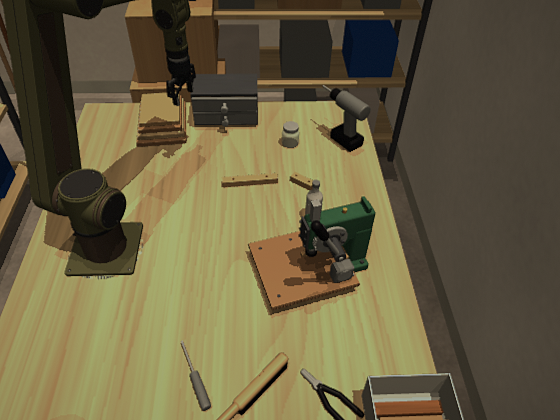

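View pics/top0.png

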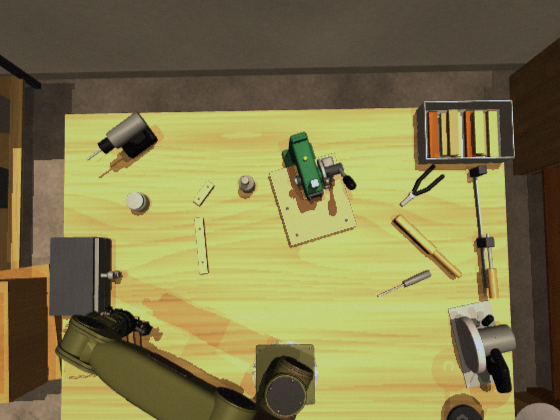

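The scene and top pictures show the cleat at top (201,246), the offcut at (204,194), and the press at about (305,180), turned by roughly 15°. The seat board's front corners are near (291,244) and (355,228). I'll enlarge these.

```bash
python3 - <<'E'
import cv2,numpy as np
t=cv2.imread("pics/top0.png"); s=cv2.imread("pics/scene0.png")
cv2.imwrite("pics/a.png",cv2.resize(t[120:280,180:380],None,fx=4,fy=3.75,interpolation=cv2.INTER_CUBIC)) 
cv2.imwrite("pics/b.png",cv2.resize(s[160:310,210:390],None,fx=4,fy=4,interpolation=cv2.INTER_CUBIC))
E
```

```text
(no output)
```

View pics/a.png

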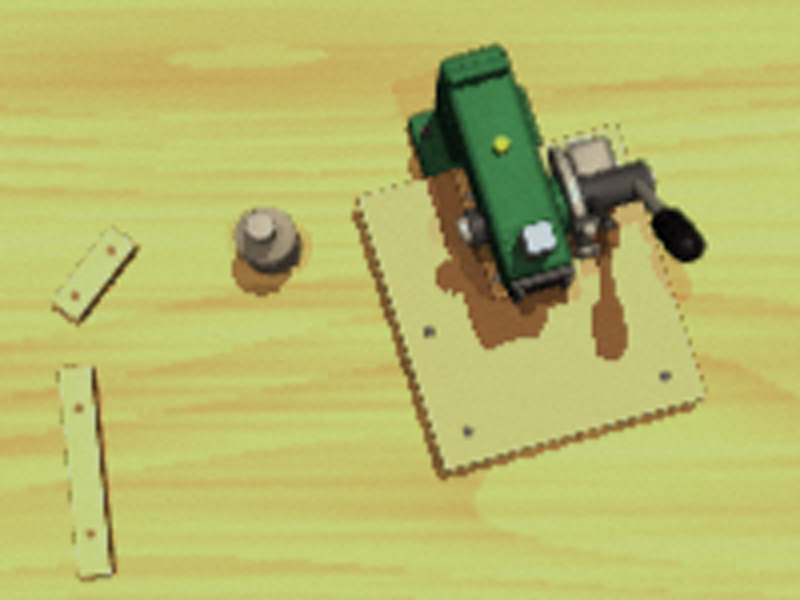

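View pics/b.png

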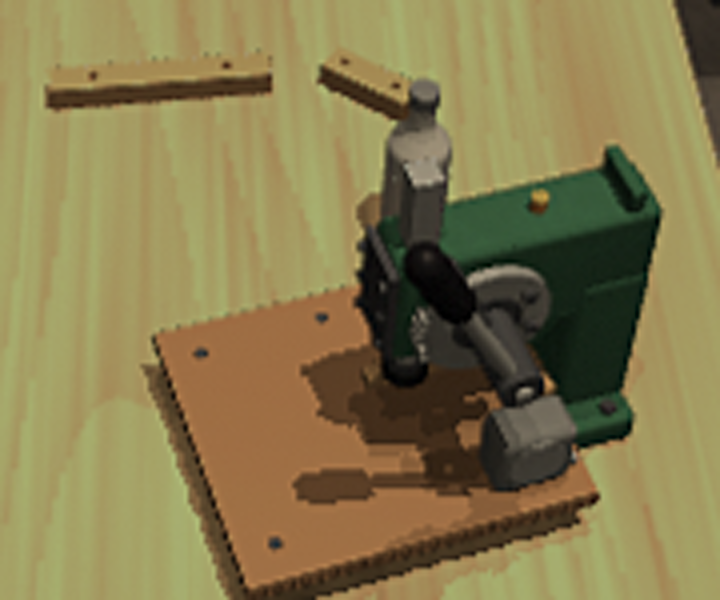

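The enlargements show these board top corners in a.png: back-left (360,200), front-left (447,473), front-right (705,397). The cleat's top corners are at about (58,367), (94,367), (113,575) and (80,578). Next I'll get coarse positions, then take closer wrist views.

```bash
cat > h.py <<'E'
from plant import arm
import numpy as np, cv2
from scipy.spatial.transform import Rotation as R
def tcp():
    o=arm.observe(); T=np.eye(4); T[:3,:3]=R.from_rotvec(o["tcp_rot"]).as_matrix(); T[:3,3]=o["position"]; return T
def snap(n,f):
    T=tcp(); im=arm.capture(n); cv2.imwrite(f"pics/{f}.png",im); np.save(f"pics/{f}.npy",T); return im
def cam2world(n,T=None):
    c=arm.get_calibration(n)
    return c,(T@c["mount"] if n=="wrist" else np.linalg.inv(c["view"]))
def ray(n,uv,T=None):
    c,W=cam2world(n,T); a=(uv[0]-c["cx"])/c["fx"]; b=(uv[1]-c["cy"])/c["fy"]
    if n=="wrist":
        r=np.hypot(a,b)+1e-12; d=np.array([np.sin(r)*a/r,-np.sin(r)*b/r,-np.cos(r)])
    else: d=np.array([a,-b,-1.])
    return W[:3,3],W[:3,:3]@d
def onz(n,uv,z,T=None):
    o,d=ray(n,uv,T); return o+d*(z-o[2])/d[2]
def proj(n,P,T=None):
    c,W=cam2world(n,T); p=np.linalg.inv(W)@np.r_[P,1]; x,y,z=p[0],-p[1],-p[2]
    if n=="wrist":
        r=np.hypot(x,y)+1e-12; k=np.arctan2(r,z)/r; x,y,z=x*k,y*k,1
    return np.array([c["cx"]+c["fx"]*x/z,c["cy"]+c["fy"]*y/z])
def down(yaw,tilt=0):
    "tool z down, tool x pointing along -yaw direction (camera away), y = closing axis; tilt leans tool z towards +yaw"
    c,s=np.cos(yaw),np.sin(yaw); f=np.array([c,s,0]); l=np.array([-s,c,0]); k=np.array([0,0,1.])
    z=-k*np.cos(tilt)+f*np.sin(tilt); y=l; x=np.cross(y,z)
    return R.from_matrix(np.c_[x,y,z]).as_rotvec()
E
python3 - <<'E'
from h import *
np.set_printoptions(precision=4,suppress=True)
a=lambda u,v:(180+u/4-.375,120+v/3.75-.37)
print("cleat",[onz("top",a(*p),.025)[:2] for p in((58,367),(94,367),(113,575),(80,578))])
print("board",[onz("top",a(*p),.048)[:2] for p in((360,200),(447,473),(705,397))])
T=tcp();print(T)
for yaw in (0,.3,-2.9): 
  for p in ([.5,.25,.3],[.5,0,.3]):
    print(yaw,p,arm.solve_ik(p,down(yaw)))
E
```

```text
cleat [array([0.5569, 0.3155]), array([0.5564, 0.2833]), array([0.3591, 0.2674]), array([0.3566, 0.2967])]
board [array([0.7093, 0.043 ]), array([ 0.451 , -0.0297]), array([ 0.5187, -0.2566])]
[[-0.8983  0.4393 -0.0008  0.2303]
 [ 0.4393  0.8983 -0.0016  0.471 ]
 [ 0.     -0.0018 -1.      0.2047]
 [ 0.      0.      0.      1.    ]]
0 [0.5, 0.25, 0.3] [0.4636 0.3016 0.1645 1.4337 0.     0.4636]
0 [0.5, 0, 0.3] [0.     0.1942 0.0189 1.3955 0.     0.    ]
0.3 [0.5, 0.25, 0.3] [0.4636 0.3016 0.1645 1.4337 0.     0.1636]
0.3 [0.5, 0, 0.3] [ 0.      0.1942  0.0189  1.3955  0.     -0.3   ]
-2.9 [0.5, 0.25, 0.3] [ 0.4636  0.3016  0.1645  1.4337  0.     -2.9195]
-2.9 [0.5, 0, 0.3] [0.     0.1942 0.0189 1.3955 0.     2.9   ]
```

```bash
python3 - <<'E'
from h import *
np.set_printoptions(precision=4,suppress=True)
a=lambda u,v:(180+u/4-.375,120+v/3.75-.37)
print("ramtop",onz("top",a(538,238),.3))
arm.move_to([.36,.285,.20],down(.085)); im=snap("wrist","wc")
y=.275; s=onz("top",a(538,238),.3)[:2]; f=np.array([np.cos(y),np.sin(y)])
p=np.r_[s-.19*f,.2]
arm.move_to([.38,.0,.28],down(y,.5)); arm.move_to(p,down(y,.5)); im2=snap("wrist","wp")
print(arm.observe()["time_s"],tcp())
cv2.imwrite("pics/wc1.png",im); cv2.imwrite("pics/wp1.png",cv2.resize(im2[:,:],None,fx=1.42,fy=1.42,interpolation=cv2.INTER_CUBIC))
E
```

```text
ramtop [ 0.6383 -0.0985  0.3   ]
3.05 [[-0.8442 -0.2734  0.461   0.4555]
 [-0.2395  0.9619  0.1318 -0.1487]
 [-0.4795  0.0008 -0.8775  0.2003]
 [ 0.      0.      0.      1.    ]]
```

View pics/wp1.png

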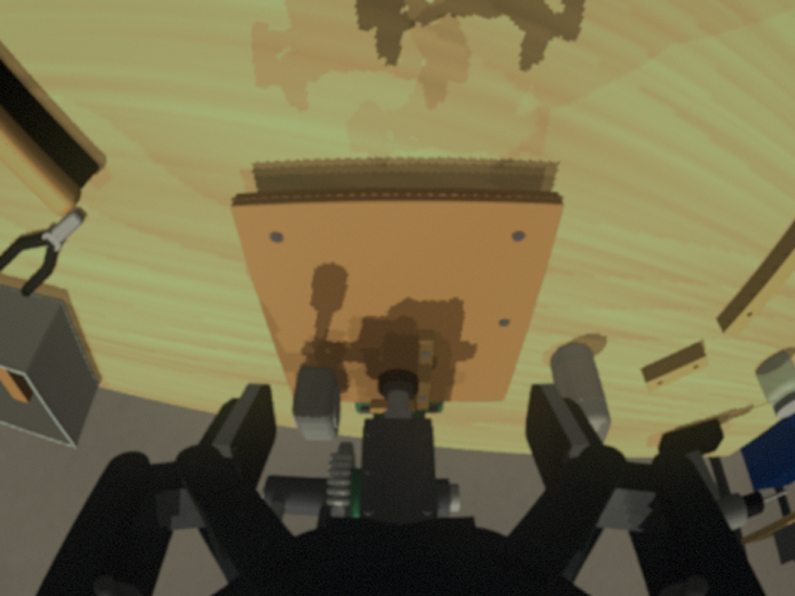

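View pics/wc1.png

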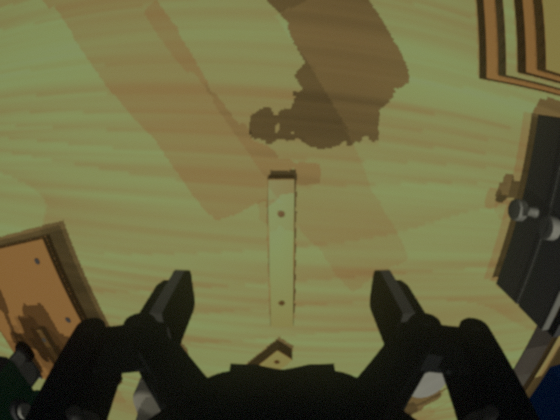

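The wp1 picture is upside down. The board's front edge runs (233,205) to (562,203), the pad is near (398,382), and the fence strip is near (427,360). In wc the cleat's top corners are (269,178), (296,178), (270,325) and (295,325). I'll enlarge the pad area.

```bash
python3 - <<'E'
from h import *
np.set_printoptions(precision=4,suppress=True)
T=np.load("pics/wc.npy"); q=[onz("wrist",p,.025,T)[:2] for p in((269,178.5),(296,178),(270,325),(295,325))]; print("cleat",q,np.mean(q,0))
T=np.load("pics/wp.npy"); 
b=[onz("wrist",((u+.5)/1.42-.5,(v+.5)/1.42-.5),.048,T)[:2] for u,v in((562,203),(233,205),(504,401))]; print("board",b)
im=cv2.imread("pics/wp.png")[225:345,215:375].astype(float)
im=np.clip(255*(im/255)**.55,0,255).astype(np.uint8)
cv2.imwrite("pics/wp2.png",cv2.resize(im,None,fx=5,fy=5,interpolation=cv2.INTER_CUBIC))
E
```

```text
cleat [array([0.3603, 0.2733]), array([0.3573, 0.3025]), array([0.5575, 0.2883]), array([0.5547, 0.3215])] [0.4575 0.2964]
board [array([ 0.4529, -0.0275]), array([ 0.5186, -0.2539]), array([0.7156, 0.0509])]
```

View pics/wp2.png

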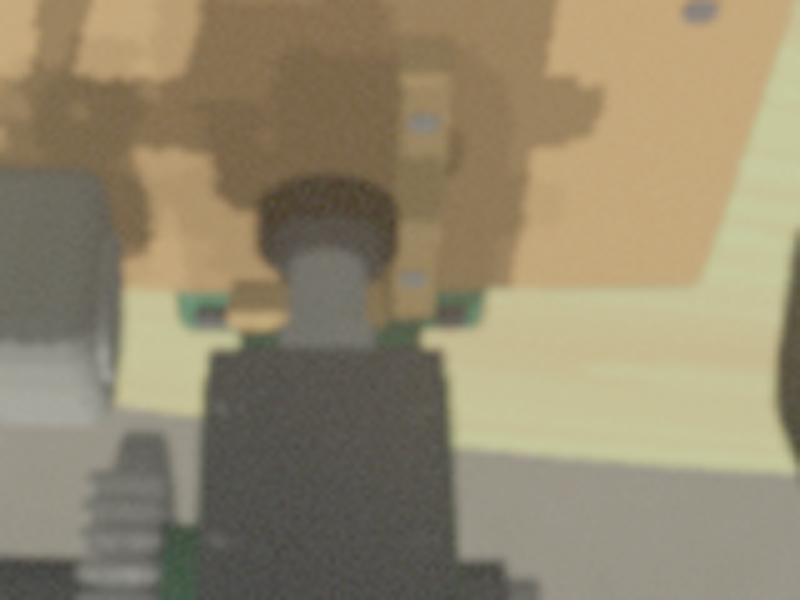

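The crop shows the pad's lower rim nearest at (328,176) and the strip's front top edge from (402,72) to (448,72). The head's bottom front corners are (212,352) and (440,352), and the stop's right front corner is near (230,307).

```bash
python3 - <<'E'
from h import *
from scipy.optimize import least_squares
np.set_printoptions(precision=4,suppress=True)
T=np.load("pics/wp.npy"); k=lambda u,v:((u+.5)/5-.5+215,(v+.5)/5-.5+225)
obs=[((-18,0,88),(328,176)),((-20,18,60),(402,72)),((-20,32,60),(448,72)),((-30,-28,135),(212,352)),((-30,28,135),(440,352)),((103,-32,60),(230,307))]
P=np.array([o[0] for o in obs])/1e3; U=np.array([k(*o[1]) for o in obs])
b=[((562+.5)/1.42-.5,(203.5)/1.42-.5),((233.5)/1.42-.5,205.5/1.42-.5),(504.5/1.42-.5,401.5/1.42-.5)]
BB=np.array([[-135,120,0],[-135,-120,0],[135,120,0]])/1e3
def W(p,yaw,P): c,s=np.cos(yaw),np.sin(yaw); return np.array([p[0]+c*P[0]-s*P[1],p[1]+s*P[0]+c*P[1],P[2]])
def f(v):
    r=[proj("wrist",W(v[:2],v[2],q),T)-u for q,u in zip(P,U)]
    r+=[proj("wrist",W(v[3:5],v[2],q+[0,0,.048]),T)-u for q,u in zip(BB,b)]
    return np.ravel(r)
s=least_squares(f,[.63,-.1,.285,.61,-.1],loss="soft_l1",x_scale=.01)
print(s.x); print(f(s.x).reshape(-1,2))
a=lambda u,v:(180+u/4-.375,120+v/3.75-.37)
print("top ram",proj("top",W(s.x[:2],s.x[2],[0,0,.3])),a(538,238), "grip",proj("top",W(s.x[:2],s.x[2],[-.030,-.1,.048+.137+.1236])),a(680,236),proj("top",W(s.x[:2],s.x[2],[-.049,-.1,.048+.137+.159])),proj("top",W(s.x[:2],s.x[2],[-.011,-.1,.048+.137+.088])))
k2=lambda u,v:((u+.5)/4-.5+210,(v+.5)/4-.5+160)
print("scene grip",proj("scene",W(s.x[:2],s.x[2],[-.030,-.1,.048+.137+.1236])),k2(440,280))
E
```

```text
[ 0.6427 -0.0958  0.2813  0.6159 -0.1034]
[[-0.0999 -0.0869]
 [-0.6114  1.3731]
 [ 1.2544  1.2921]
 [-2.4378 -6.3157]
 [ 2.7581 -6.441 ]
 [-0.2206  1.8289]
 [ 1.5318  0.4925]
 [-2.1155  0.3507]
 [ 0.0536 -1.0943]]
top ram [313.1991 181.6793] (314.125, 183.09666666666666) grip [347.8019 181.0888] (349.625, 182.56333333333333) [351.1563 185.5944] [344.5879 176.7906]
scene grip [320.9532 229.701 ] (319.625, 229.625)
```

```bash
python3 - <<'E'
from h import *
np.set_printoptions(precision=4,suppress=True)
yc=.086; C=np.array([.4575,.2945]); g=C-.08*np.array([np.cos(yc),np.sin(yc)])
arm.move_l([.42,-.10,.28],rate=.3)
arm.move_to(np.r_[g,.12],down(yc))
F0=arm.observe()["wrist_force"]
print("guard",arm.move_l(np.r_[g,.004],rate=.08,guard=6)); o=arm.observe(); print(o["position"],o["wrist_force"]-F0)
arm.grip(.02); o=arm.observe(); print(o["width"],o["gripper_force"],o["wrist_force"]-F0)
arm.move_l(np.r_[g,.15],rate=.15); o=arm.observe(); print(o["width"],o["time_s"],o["wrist_force"]-F0)
snap("wrist","held")
im=cv2.imread("pics/held.png"); im=np.clip(255*(im/255.)**.6,0,255).astype(np.uint8)
cv2.imwrite("pics/held1.png",im)
E
```

```text
guard False
[0.3782 0.2879 0.0044] [-1.2719  0.4399 -0.9478]
0.020265090902625908 0.0 [-0.5869  1.3935 -0.3483]
0.019671240853370495 8.45 [ 0.1106  0.8596 -0.1175]
```

View pics/held1.png

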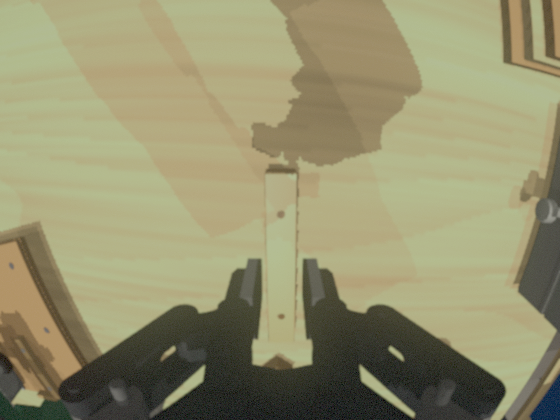

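The gripper closed without the cleat. It lies on the bench, front end at (268..298,172), and the fingertips show near (252,262) and (310,262). I'll check the projection.

```bash
python3 - <<'E'
from h import *
np.set_printoptions(precision=4,suppress=True)
T=np.load("pics/held.npy"); print(T)
print("tip",proj("wrist",T[:3,3],T), proj("wrist",(T@[0,.01,0,1])[:3],T), proj("wrist",(T@[0.011,-.01,0,1])[:3],T), proj("wrist",(T@[0.011,-.01,-.02,1])[:3],T))
for p in((268,172),(298,172),(265,340),(297,340)): print(onz("wrist",p,.025,T))
T=np.load("pics/wc.npy"); print(T); 
C=[.4575,.2945]
for n,T in(("held",np.load("pics/held.npy")),("wc",T)):
  for e in(-.1,.1): print(n,proj("wrist",[C[0]+e*np.cos(.086),C[1]+e*np.sin(.086),.025],T))
o=arm.observe();print(o["width"],o["gripper_force"],o["time_s"])
a,b=cv2.imread("pics/wc.png"),cv2.imread("pics/held.png")
E
```

```text
[[-0.9963 -0.0859 -0.0014  0.3772]
 [-0.0859  0.9963 -0.0011  0.2871]
 [ 0.0014 -0.0009 -1.      0.1492]
 [ 0.      0.      0.      1.    ]]
tip [278.6456 249.7336] [295.956 249.725] [260.9052 232.1304] [258.5489 247.1792]
[0.3587 0.2744 0.025 ]
[0.3563 0.302  0.025 ]
[0.5568 0.2846 0.025 ]
[0.5535 0.322  0.025 ]
[[-0.9965 -0.0842 -0.0002  0.3599]
 [-0.0842  0.9965  0.0006  0.2854]
 [ 0.0001  0.0006 -1.      0.2   ]
 [ 0.      0.      0.      1.    ]]
held [280.5139 172.1154]
held [280.6731 341.2969]
wc [280.7539 177.8517]
wc [281.0976 325.7215]
0.020058619627905616 0.0 8.5
```

The cleat estimate holds, but the fingertips look about 25 mm short of the TCP at this opening. I'll probe a bare patch of bench for the real tip height at 45 mm opening.

```bash
python3 - <<'E'
from h import *
np.set_printoptions(precision=4,suppress=True)
arm.grip(.032); print(arm.observe()["width"])
T=tcp(); p=T[:3,3].copy(); p[:2]=[.33,.2]
arm.move_l(p,rate=.25); p[2]=.02; arm.move_l(p,rate=.2); F=arm.observe()["wrist_force"]
p[2]=-.012; print(arm.move_l(p,rate=.02,guard=4)); o=arm.observe(); print(o["position"],o["wrist_force"]-F)
p[2]=.05; arm.move_l(p); snap("wrist","held2"); print(arm.observe()["time_s"])
E
```

```text
0.03223709952142097
False
[ 0.3301  0.2001 -0.0119] [0.8913 0.3879 0.6113]
12.4917
```

```bash
python3 - <<'E'
from h import *
np.set_printoptions(precision=4,suppress=True)
p=tcp()[:3,3].copy(); p[:2]=[.33,.2]
p[2]=-.008; arm.move_l(p,rate=.2); F=arm.observe()["wrist_force"]
p[2]=-.045; print(arm.move_l(p,rate=.02,guard=4)); o=arm.observe(); print(o["position"],o["wrist_force"]-F)
p[2]=.05; arm.move_l(p); print(arm.observe()["time_s"])
im=cv2.imread("pics/held2.png"); im=np.clip(255*(im/255.)**.5,0,255).astype(np.uint8)
cv2.imwrite("pics/h2.png",cv2.resize(im[150:420,100:460],None,fx=2.2,fy=2.2))
E
```

```text
True
[ 0.33    0.2    -0.0264] [-0.8547 -0.4063  5.2986]
14.6083
```

View pics/h2.png

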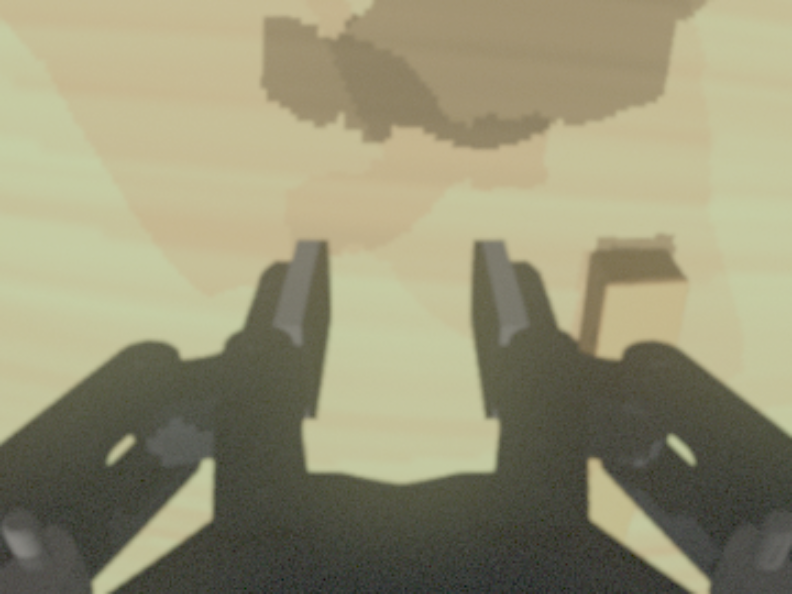

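Contact came at TCP z = -0.026, so the actual fingertips end about 26 mm behind the stated TCP at this opening. I'll use that as the tip offset and regrasp.

```bash
python3 - <<'E'
from h import *
np.set_printoptions(precision=4,suppress=True)
yc=.086; C=np.array([.4570,.2955]); g=C-.08*np.array([np.cos(yc),np.sin(yc)])
arm.grip(.07); arm.move_to(np.r_[g,.06],down(yc))
F0=arm.observe()["wrist_force"]
print("guard",arm.move_l(np.r_[g,-.019],rate=.06,guard=6)); 
arm.grip(.01); o=arm.observe(); print(o["position"],o["width"],o["gripper_force"],o["wrist_force"]-F0)
arm.move_l(np.r_[g,.10],rate=.12); o=arm.observe(); print(o["width"],o["gripper_force"],o["time_s"],o["wrist_force"]-F0)
snap("wrist","h3")
cv2.imwrite("pics/h31.png",cv2.imread("pics/h3.png")[100:420,130:430])
E
```

```text
guard False
[ 0.3777  0.2889 -0.0185] 0.028706806244370345 60.510016679763794 [-0.4631  0.0813  5.1698]
0.028576583327235092 59.769229888916016 18.6 [-0.0439  0.38   -1.1796]
```

View pics/h31.png

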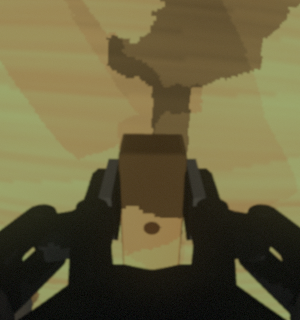

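The cleat is held (28.6 mm, 60 N), with its front end pointing at the robot. Its top front edge is at (250..314, 253) in the full picture. Now I'll insert it.

```bash
cat >> h.py <<'E'
S=np.array([.6427,-.0958]); YAW=.2813
def pw(x,y,z,S=S,yaw=YAW):
    "press frame (mm, z above bench) to world m"
    c,s=np.cos(yaw),np.sin(yaw); return np.array([S[0]+(c*x-s*y)/1e3,S[1]+(s*x+c*y)/1e3,z/1e3])
def wp(P,S=S,yaw=YAW):
    d=np.array(P[:2])-S; c,s=np.cos(yaw),np.sin(yaw); return np.array([c*d[0]+s*d[1],-s*d[0]+c*d[1],P[2]])*1e3
E
python3 - <<'E'
from h import *
from scipy.optimize import least_squares
np.set_printoptions(precision=4,suppress=True)
T=np.load("pics/wp.npy"); k=lambda u,v:((u+.5)/5-.5+215,(v+.5)/5-.5+225)
obs=[((-18,0,88),(328,176)),((-20,18,60),(402,72)),((-20,32,60),(448,72)),((103,-32,60),(230,307))]
f=lambda v:np.ravel([proj("wrist",pw(*P,v[:2],v[2]),T)-k(*u) for P,u in obs])
s=least_squares(f,[.64,-.095,.281],x_scale=.01); print(s.x,f(s.x))
T=np.load("pics/h3.npy"); 
for p in((250,253),(314,253)): print("front edge in tool",np.linalg.inv(T)@np.r_[onz("wrist",p,T[2,3]+.0185+.025,T),1])
# pre-insert
z0=-18.5
arm.move_l(np.r_[T[:2,3],.18],rate=.25)
arm.move_to(pw(-260,-3,48+z0+70),down(YAW))
arm.move_l(pw(-230,-3,48+z0+5),rate=.15)
o=arm.observe(); print(wp(o["position"]),o["width"],o["wrist_force"],o["time_s"])
E
```

```text
[ 0.6398 -0.0968  0.2852] [-0.3063 -1.1245 -0.7582  0.2628  1.1525  0.1555 -0.0978  1.1521]
front edge in tool [ 0.0192 -0.0119 -0.0435  1.    ]
front edge in tool [ 0.0193  0.0158 -0.0435  1.    ]
[-229.8995   -2.6575   34.6668] 0.028779456340842485 [-0.0901  0.4023 -0.328 ] 21.45
```

```bash
sed -i 's/^S=.*/S=np.array([.6400,-.0968]); YAW=.284/' h.py; python3 - <<'E'
from h import *
np.set_printoptions(precision=2,suppress=True)
def st(n):
    o=arm.observe(); c,s=np.cos(YAW),np.sin(YAW); F=o["wrist_force"]; print(n,wp(o["position"]),"F",np.array([c*F[0]+s*F[1],-s*F[0]+c*F[1],F[2]]),"w",o["width"]*1e3,o["time_s"])
z=48-18.5+4
arm.move_l(pw(-222,-3,z),frame=down(YAW),rate=.1); st("pre")
print(arm.move_l(pw(-95,-3,z),rate=.06,guard=6)); st("in")
print(arm.move_l(pw(-70,-3,z),rate=.015,guard=5)); st("x contact")
E
```

```text
pre [-221.11   -3.69   34.37] F [ 0.05  0.12 -0.68] w 28.662544548284917 21.7
False
in [-95.28  -2.97  33.52] F [-0.55  0.52 -0.75] w 28.879663135538728 23.9667
True
x contact [-79.51  -2.51  32.43] F [0.06 0.64 0.66] w 28.32377761684785 25.0917
```

```bash
cat >> h.py <<'E'
def st(n):
    o=arm.observe(); c,s=np.cos(YAW),np.sin(YAW); F=o["wrist_force"]; print(n,wp(o["position"]).round(2),"F",np.array([c*F[0]+s*F[1],-s*F[0]+c*F[1],F[2]]).round(2),"w",round(o["width"]*1e3,2),"gf",round(o["gripper_force"],1),"t",round(o["time_s"],2))
E
python3 - <<'E'
from h import *
z=48-18.5+4
arm.move_l(pw(-81.5,-3,z),rate=.03); st("back")
print(arm.move_l(pw(-70,-3,z),rate=.015,guard=5)); st("x2"); x=wp(tcp()[:3,3])[0]
arm.move_l(pw(x-1,-3,z),rate=.03)
print(arm.move_l(pw(x-1,10,z),rate=.015,guard=5)); st("y"); y=wp(tcp()[:3,3])[1]
arm.move_l(pw(x-1,y-.7,z),rate=.03); st("off")
print(arm.move_l(pw(x-1,y-.7,48-18.5-6),rate=.015,guard=5)); st("z")
E
```

```text
back [-81.66  -2.96  33.42] F [-0.38  0.25 -0.18] w 28.93 gf 59.8 t 25.34
True
x2 [-79.65  -2.42  32.41] F [ 0.67 -0.3  -0.46] w 28.37 gf 59.7 t 25.77
True
y [-80.84   2.23  33.3 ] F [ 0.32 -2.49  0.  ] w 28.82 gf 60.0 t 26.57
off [-80.98   1.85  33.23] F [-0.21  0.56 -0.36] w 28.87 gf 59.9 t 26.82
True
z [-80.76   1.58  29.55] F [-0.58  0.42  4.4 ] w 28.75 gf 60.3 t 27.22
```

The cleat touches the stop at tcp x = -79.6 and the fence at y = 2.2, and it's now set about 1 mm short of each. I'll release it, then take the lever handle.

```bash
python3 - <<'E'
from h import *
arm.grip(.06); st("released")
p=wp(tcp()[:3,3]); arm.move_l(pw(p[0],p[1],110),rate=.12); st("up")
p=wp(tcp()[:3,3]); arm.move_l(pw(-100,p[1]-20,385),rate=.3)
snap("wrist","after")
arm.grip(.085)
arm.move_l(pw(-32,-100,385),rate=.25); st("above")
snap("scene","s2")
print(arm.move_l(pw(-32,-100,262),rate=.1,guard=6)); st("at grip")
E
```

```text
released [-81.89   2.09  28.55] F [ 0.02  0.35 -0.14] w 60.3 gf 0.0 t 27.62
up [-82.4    2.35 109.38] F [ 0.69 -0.18 -0.96] w 60.43 gf 0.0 t 28.45
above [-31.99 -99.99 384.31] F [ 0.09 -0.14  1.25] w 85.15 gf 0.0 t 30.56
False
at grip [ -31.68 -100.18  262.86] F [ 1.03  0.54 -0.29] w 85.13 gf 0.0 t 31.99
```

```bash
python3 - <<'E'
from h import *
T=np.load("pics/after.npy"); im=cv2.imread("pics/after.png")
# rectify plane z=73 mm, press frame
for y0 in range(-40,45,2):
    row=[]
    for x in (-92,-80,-70,-55,-40):
        u=proj("wrist",pw(x,y0,73),T); 
        if not(0<u[0]<559 and 0<u[1]<419): row.append("out"); continue
        b,g,r=cv2.getRectSubPix(im,(3,3),tuple(map(float,u))).reshape(-1,3).mean(0); row.append("%.2f"%(r/g))
    print(y0,row)
print([(x,[round(float(v)) for v in cv2.getRectSubPix(im,(3,3),tuple(map(float,proj("wrist",pw(x,1,73),T)))).reshape(-1,3).mean(0)]) for x in range(-112,-84,2)])
arm.grip(.0); st("gripped")
E
```

```text
-40 ['1.27', '1.16', '1.11', '1.11', '1.24']
-38 ['1.23', '1.11', '1.10', '1.11', '1.27']
-36 ['1.19', '1.10', '1.10', '1.12', '1.27']
-34 ['1.15', '1.09', '1.10', '1.11', '1.28']
-32 ['1.11', '1.09', '1.11', '1.12', '1.29']
-30 ['1.09', '1.09', '1.11', '1.12', '1.30']
-28 ['1.09', '1.09', '1.11', '1.12', '1.31']
-26 ['1.09', '1.10', '1.11', '1.12', '1.30']
-24 ['1.09', '1.09', '1.11', '1.12', '1.30']
-22 ['1.09', '1.10', '1.12', '1.12', '1.30']
-20 ['1.09', '1.10', '1.12', '1.13', '1.30']
-18 ['1.09', '1.11', '1.12', '1.13', '1.30']
-16 ['1.12', '1.13', '1.15', '1.15', '1.30']
-14 ['1.15', '1.16', '1.17', '1.14', '1.29']
-12 ['1.10', '1.11', '1.11', '1.07', '1.27']
-10 ['0.99', '0.99', '0.99', '0.98', '1.26']
-8 ['0.94', '0.94', '0.94', '0.94', '1.26']
-6 ['0.93', '0.93', '0.93', '0.94', '1.25']
-4 ['0.93', '0.93', '0.93', '0.97', '1.25']
-2 ['0.93', '0.93', '0.93', '1.02', '1.26']
0 ['0.93', '0.93', '0.93', '1.10', '1.26']
2 ['0.93', '0.93', '0.93', '1.21', '1.26']
4 ['0.93', '0.93', '0.93', '1.26', '1.27']
6 ['0.93', '0.93', '0.93', '1.23', '1.27']
8 ['0.93', '0.93', '0.93', '1.16
[... 511 characters left out ...]
5', '1.16', '1.31', '1.32']
34 ['1.14', '1.15', '1.16', '1.31', '1.32']
36 ['1.14', '1.15', '1.16', '1.31', '1.32']
38 ['1.14', '1.16', '1.16', '1.30', '1.31']
40 ['1.15', '1.16', '1.16', '1.30', '1.32']
42 ['1.15', '1.16', '1.17', '1.31', '1.32']
44 ['1.15', '1.16', '1.18', '1.31', '1.31']
[(-112, [79, 124, 156]), (-110, [78, 122, 154]), (-108, [70, 112, 142]), (-106, [56, 92, 117]), (-104, [42, 71, 91]), (-102, [39, 67, 84]), (-100, [55, 89, 101]), (-98, [85, 128, 131]), (-96, [110, 155, 149]), (-94, [120, 165, 154]), (-92, [122, 167, 155]), (-90, [122, 167, 155]), (-88, [121, 167, 155]), (-86, [121, 167, 155])]
gripped [ -31.88 -101.68  262.53] F [-0.12 -5.18  1.65] w 26.7 gf 59.0 t 32.56
```

The cleat's edges read y = -11.5 to 18 and its front at x ≈ -99, parallel to the press, so it's placed well. The handle is gripped (26.7 mm). Now I'll swing the lever, logging resistance.

```bash
cat >> h.py <<'E'
def lev(th,y=-102.5,rate=.05):
    e=np.radians(62)-th; r=140; arm.move_l(pw(36-r*np.cos(e),y,185+r*np.sin(e)-45),rate=rate)
    o=arm.observe(); F=o["wrist_force"]; c,s=np.cos(YAW),np.sin(YAW); fx=c*F[0]+s*F[1]; fy=-s*F[0]+c*F[1]
    p=wp(o["position"]); a=np.arctan2(p[2]+45-185,36-p[0]); e=a
    res=fx*np.sin(e)+F[2]*np.cos(e); rad=-fx*np.cos(e)+F[2]*np.sin(e)
    print("cmd %.3f act %.3f res %.1f rad %.1f fy %.1f w %.1f t %.2f"%(th,np.radians(62)-a,res,rad,fy,o["width"]*1e3,o["time_s"])); return res
E
python3 - <<'E'
from h import *
for th in (0.02,.1,.2,.3,.4): lev(th,rate=.06)
for th in np.arange(.42,.80,.02): lev(th,rate=.05)
E
```

```text
cmd 0.020 act 0.018 res 1.8 rad 1.4 fy 2.1 w 26.8 t 32.81
cmd 0.100 act 0.079 res 5.9 rad 1.5 fy 3.9 w 26.8 t 33.14
cmd 0.200 act 0.187 res 5.4 rad 3.7 fy 3.8 w 26.7 t 33.52
cmd 0.300 act 0.287 res 6.1 rad 4.8 fy 5.2 w 26.4 t 33.91
cmd 0.400 act 0.394 res 4.8 rad 4.4 fy 3.9 w 26.7 t 34.29
cmd 0.420 act 0.411 res 6.2 rad 5.3 fy 5.2 w 26.6 t 34.54
cmd 0.440 act 0.432 res 5.0 rad 6.0 fy 4.1 w 26.9 t 34.79
cmd 0.460 act 0.453 res 5.6 rad 4.9 fy 4.5 w 26.9 t 35.04
cmd 0.480 act 0.471 res 5.5 rad 5.3 fy 5.1 w 26.8 t 35.29
cmd 0.500 act 0.492 res 6.0 rad 5.4 fy 4.6 w 26.4 t 35.54
cmd 0.520 act 0.510 res 6.1 rad 5.8 fy 4.4 w 26.7 t 35.79
cmd 0.540 act 0.531 res 6.7 rad 5.2 fy 4.3 w 26.6 t 36.04
cmd 0.560 act 0.552 res 5.4 rad 6.2 fy 4.3 w 27.1 t 36.29
cmd 0.580 act 0.573 res 5.7 rad 5.1 fy 4.6 w 26.5 t 36.54
cmd 0.600 act 0.594 res 5.4 rad 4.4 fy 4.4 w 26.4 t 36.79
cmd 0.620 act 0.615 res 5.3 rad 4.8 fy 5.3 w 26.4 t 37.04
cmd 0.640 act 0.633 res 7.4 rad 4.0 fy 3.8 w 26.4 t 37.29
cmd 0.660 act 0.651 res 7.1 rad 4.6 fy 4.4 w 26.4 t 37.54
cmd 0.680 act 0.669 res 7.6 rad 5.6 fy 5.3 w 26.6 t 37.79
cmd 0.700 act 0.683 res 11.3 rad 5.8 fy 5.4 w 26.7 t 38.04
cmd 0.720 act 0.695 res 13.3 rad 8.0 fy 5.8 w 26.6 t 38.29
cmd 0.740 act 0.707 res 17.3 rad 9.5 fy 7.5 w 26.2 t 38.54
cmd 0.760 act 0.748 res 8.1 rad 4.4 fy 4.2 w 26.6 t 38.79
cmd 0.780 act 0.769 res 7.5 rad 4.9 fy 5.4 w 26.4 t 39.04
cmd 0.800 act 0.791 res 8.3 rad 4.6 fy 4.5 w 26.5 t 39.29
```

Click 1 crossed at about 0.73, so the setting is near +0.1. I expect clicks at about 0.88, 1.03 and 1.18.

```bash
python3 - <<'E'
from h import *
for th in np.arange(.82,1.13,.02): lev(th,y=-101.3,rate=.05)
E
```

```text
cmd 0.820 act 0.809 res 8.0 rad 4.8 fy 1.1 w 26.6 t 39.54
cmd 0.840 act 0.825 res 10.6 rad 5.5 fy 1.4 w 26.2 t 39.79
cmd 0.860 act 0.837 res 14.4 rad 6.0 fy 3.4 w 26.5 t 40.04
cmd 0.880 act 0.850 res 18.8 rad 8.0 fy 3.5 w 26.4 t 40.29
cmd 0.900 act 0.880 res 11.6 rad 5.6 fy 2.3 w 26.7 t 40.54
cmd 0.920 act 0.903 res 11.4 rad 4.0 fy 1.5 w 26.8 t 40.79
cmd 0.940 act 0.924 res 10.4 rad 3.7 fy 1.7 w 26.7 t 41.04
cmd 0.960 act 0.945 res 8.6 rad 2.2 fy 1.8 w 26.3 t 41.29
cmd 0.980 act 0.966 res 9.2 rad 1.8 fy 2.6 w 26.5 t 41.54
cmd 1.000 act 0.982 res 11.7 rad 3.1 fy 3.1 w 26.6 t 41.79
cmd 1.020 act 0.995 res 17.9 rad 4.4 fy 4.2 w 26.6 t 42.04
cmd 1.040 act 1.013 res 17.2 rad 4.4 fy 4.6 w 26.5 t 42.29
cmd 1.060 act 1.040 res 12.6 rad 2.3 fy 3.8 w 26.6 t 42.54
cmd 1.080 act 1.062 res 13.2 rad 2.8 fy 3.3 w 26.6 t 42.79
cmd 1.100 act 1.082 res 12.3 rad 2.0 fy 2.8 w 26.3 t 43.04
cmd 1.120 act 1.103 res 11.8 rad 1.9 fy 4.1 w 26.0 t 43.29
```

```bash
python3 - <<'E'
from h import *
m=0
for th in np.arange(1.14,1.235,.015):
    r=lev(th,y=-102,rate=.05); m=max(m,r)
    if m>16.5 and r<m-3.5: break
E
```

```text
cmd 1.140 act 1.125 res 12.4 rad 0.6 fy 6.0 w 26.1 t 43.54
cmd 1.155 act 1.136 res 14.3 rad 1.5 fy 4.7 w 26.5 t 43.79
cmd 1.170 act 1.147 res 18.0 rad 2.1 fy 5.8 w 26.7 t 44.04
cmd 1.185 act 1.157 res 22.1 rad 2.8 fy 4.9 w 26.5 t 44.29
cmd 1.200 act 1.174 res 19.9 rad 2.1 fy 6.6 w 26.5 t 44.54
cmd 1.215 act 1.190 res 18.2 rad 0.1 fy 5.3 w 26.5 t 44.79
```

```bash
python3 - <<'E'
from h import *
for th in (1.23,1.245,1.255): lev(th,y=-101,rate=.05)
arm.sleep(.5); lev(1.255,y=-101)
E
```

```text
cmd 1.230 act 1.208 res 16.1 rad 0.4 fy 3.7 w 26.7 t 45.04
cmd 1.245 act 1.223 res 16.3 rad 0.6 fy 3.7 w 26.8 t 45.29
cmd 1.255 act 1.233 res 15.8 rad -0.4 fy 3.6 w 26.4 t 45.54
cmd 1.255 act 1.233 res 16.8 rad 0.4 fy 3.6 w 26.5 t 46.29
```

```bash
python3 - <<'E'
from h import *
lev(1.264,y=-101,rate=.03); arm.sleep(.4); lev(1.264,y=-101)
print(arm.close_job())
E
```

```text
cmd 1.264 act 1.242 res 15.7 rad -0.8 fy 3.3 w 26.6 t 46.54
cmd 1.264 act 1.243 res 16.2 rad 0.4 fy 3.3 w 26.6 t 47.19
the job is handed in; nothing more can be done
None
```

I laid the cleat flat under the pad, about 1 mm short of fence and stop, let go of it, brought the lever down four clicks (felt in the force readings), and handed the job in at about 47 s with the lever held steady in the fourth notch (no verdict shown). I did not check the bystander objects at the end.

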